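Dry-build the drive parts on a tricycle axle stub

ROBOT

A 6-joint arm with a two-finger parallel gripper is mounted at the origin on the work surface. World frame = base frame: x ahead of the robot, y to its left, z up, the work surface at z = 0. Lengths are in mm, angles in rad, forces in N, time in s.
With the tool pointing down it reaches from about 350 to 775 mm from the base axis. Payload 7.3 kg.
Tool frame: the origin (TCP) lies at the very end of the fingers, on their centre line; the grasp point (between the pads) lies 19 mm behind it (bot.grip_point_offset is the distance from the TCP to the grasp point, in mm); z points along the fingers, y is the line along which they close (so a half turn about z gives the same grasp; the last joint's range is limited). The gripper opens to 92 mm and grips with 3 to 60 N. Pads are 19 mm wide; open, the fingers measure 130 mm over their backs; the gripper's body (75 mm by 190 mm) begins 47 mm behind the grasp point.
Start: joints at [-1.417, 0.342, 1.524, -0, 1.275, -0.146], TCP at [155.07, -501.596, 226.741] pointing down, gripper open.
Joint ranges: [-2.53, 2.53], [-0.77, 2.02], [0.04, 2.7], [-1, 4.14], [0.28, 2.66], [-3.11, 3.11]. Speed limits (rad/s): [2.57, 2.57, 3.14, 3.14, 3.14, 3.14].

INTERFACE

Orientations are given as [roll, pitch, yaw] about the fixed x, y, z axes, in that order (R = Rz(yaw) Ry(pitch) Rx(roll)).
In Python, from plant import bot gives the robot as it stands. The module is installed in compiled form; this text tells all that it offers.
- The arm moves only by the shell command python3 -m jog 'ROWS' [OPENING]. ROWS is JSON, a list of rows, each a list of 6 numbers: the shift along the tool's x, y, z in mm, then the turn, a rotation vector about the tool's x, y, z in rad. In form: [[dx, dy, dz, rx, ry, rz], ...]. A call has 1 to 12 rows; each row shifts and turns the commanded pose from where the row before left it, along the tool's axes as they then stand; what a row does not reach is not made up. A row lasts 1/10 s, in which the tool goes at most 50 mm and 8.59 degrees, less where a joint would pass 70% of its speed; a pose out of reach is approached as far as the arm can. A call with a gripper value outside its range is refused whole. OPENING is the opening in per cent of the stroke, from 0 (shut) to 100 (fully open), set as the call begins (- or left out, the last holds). The fingers move at their own pace and stop on an object; the grip force is fixed at half the most. Time passes only in rows, so rows that do not move let the fingers close. It gives the time, the measured TCP pose, the force, the opening and the grip force at its end, in the units of the state.
- bot.get_obs(): the state, without advancing time (a new reading comes with each control period).
- bot.capture(name): name is "side" or "top"; returns the picture (384x512x3 uint8, red, green, blue); there is no depth.
- bot.camera_model(name): a dict with "fx", "fy", "cx", "cy" (pixels), "position" and "orientation" of the camera in the world. Camera axes: x right, y down, z forward; pixel columns grow to the right and rows downward; lengths in mm; the calibration is good to about 2 mm. A picture is of the moment at which its call begins. camera_model takes no time and is no camera call.
- bot.close_job(): hands the job in; it is judged then, once.
Trained networks look in the newest picture that a camera, given by its name, has taken for a name from the list of things; names that differ only in an ending like _2 or _b are one class to them, and where a whole thing is asked for, a point or a joint stands for the part that bears it (a point fixed in the world has none). Each returns a list of dicts, best first, with "p" (0 to 1); they miss things now and then, are a little off and sometimes report something else, mostly with a low value. They report only what shows in the picture. A call takes as long as a camera call.
- bot.outline_of(target, camera): "mask" (384x512 bool, what is visible of it) and "pixel" ([column, row] in pixels, amid what is visible of it).
The state is a dict: "time": time; "joint_positions": joint angles; "dq": joint speeds; "tau": joint torques, N m; "tool_pos": TCP position; "tcp_rot": TCP orientation; "contact_force": force on the tool from outside, world axes, zero at the start; "moment": the same for the moment, N m; "grip_width": finger opening in mm; "finger_force": force on a finger pad.
Only numpy, scipy, OpenCV 4.12 (cv2) and the standard library are available. Lean on these libraries where they do the work, as an engineer would, in place of code of your own. Each camera call takes 0.05 s, during which the arm holds its last target. There are 200 camera calls.

TASK

Dry-fit the tricycle's drive parts over the upright axle stub, from the bottom up in this order: the sprocket, the spacer sleeve, the flat thrust washer, then the clamp collar, each kept the way up it lies now and seated flat on what is under it. Lower each one down the stub to its seat before letting go rather than dropping it, and leave the pedal, bottom bracket shell, derailleur hanger and valve adapter where they lie.

Things in the scene. Friction and masses are not known exactly. Their poses are not given: they have to be found in the camera images.
- axle_stub: Fixed target: a bare vertical metal pin, 16 mm diameter, on a round grey foot 80 mm across and 8 mm thick; its top is 76 mm above the cart top, the last 6 mm tapering to 10 mm. Origin: centre of the foot's underside, on the pin's axis; z up. Undersides of seated parts lie 8 (sprocket), 28 (sleeve), 52 (washer) and 58 mm (collar) above the origin.
- sprocket: Loose steel sprocket lying flat, boss up: 14 teeth, 62 mm over the tooth tips, toothed disc 6 mm thick, with a round boss 38 mm in diameter rising 14 mm above it (20 mm high in all); 24 mm bore right through; about 0.22 kg. Origin: centre of its underside; z up.
- sleeve: Loose plain tube standing on end, the narrowest and tallest of the four parts: 34 mm outside diameter, 24 mm bore, 24 mm high; about 0.09 kg. Origin: centre of its underside; z up.
- washer: Loose thick flat steel ring without teeth or ears, the thinnest of the four parts: 58 mm outside diameter, 24 mm bore, 6 mm thick; about 0.09 kg. Origin: centre of its underside; z up.
- collar: Loose steel split clamp collar lying flat: 46 mm outside diameter, 24 mm bore, 12 mm high; a pair of clamp ears 20 mm wide sticks out to 34 mm from the axis on its own +x side, so its own y direction is free to grip; about 0.13 kg. Origin: centre of the bore at the underside; z up.
- pedal: Bystander: loose turquoise plastic pedal, 94 mm (its x) by 68 mm (its y), 24 mm high, with a steel axle end reaching 56 mm out on its +y side. Origin: centre of its underside; z up.
- shell: Bystander: loose grey cast-iron bottom bracket shell lying on its side, 44 mm diameter tube 68 mm long along its x, with two 32 mm tube sockets reaching 36 mm out along its +y and -y. Origin: centre of its underside; z up.
- hanger: Bystander: loose flat silver derailleur hanger, 7 mm thick, spanning x -43 to +24 mm and 30 mm wide. Origin: on its underside between its two round ends; z up.
- adapter: Bystander: loose brass valve adapter standing on its wide end, 20 mm diameter at the foot, 12 mm above, 28 mm high. Origin: centre of its underside; z up.

How it is judged (in metres and radians):
On the way, in this order (a step that is already met when the one before it is completed fails the run):
1. the sprocket is threaded over the stub and seated on its foot (horizontal distance between sprocket and axle_stub below 0.008 m and z of sprocket in the frame of axle_stub between 0.004 and 0.012 m and angle between sprocket's own z axis and vertical below 0.1 rad), for 0.2 s.
2. the spacer sleeve is seated on the sprocket's boss (horizontal distance between sleeve and axle_stub below 0.008 m and z of sleeve in the frame of axle_stub between 0.024 and 0.032 m and angle between sleeve's own z axis and vertical below 0.1 rad), for 0.2 s.
3. the thrust washer is seated on the sleeve (horizontal distance between washer and axle_stub below 0.008 m and z of washer in the frame of axle_stub between 0.048 and 0.056 m and angle between washer's own z axis and vertical below 0.1 rad), for 0.2 s.
4. the clamp collar is seated on the washer (horizontal distance between collar and axle_stub below 0.008 m and z of collar in the frame of axle_stub between 0.054 and 0.062 m and angle between collar's own z axis and vertical below 0.1 rad), for 0.2 s.
At the end, for the whole second after the job is handed in: Sprocket, sleeve, washer, collar on the stub, undersides within 4 mm of 8, 28, 52, 58 mm above the cart top, within 8 mm of the stub axis and 0.1 rad of upright, released and at rest; bystanders within 20 mm of where they began (all of step 1 and all of step 2 and all of step 3 and all of step 4 and linear speed of each of sprocket, sleeve, washer, collar below 0.02 m/s and distance of each of pedal, shell, hanger, adapter from where it was at the start of the episode below 0.02 m); the robot touches nothing.
It fails at once if the pedal, shell, hanger or adapter is shifted by more than 20 mm (distance of any of pedal, shell, hanger, adapter from where it was at the start of the episode above 0.02 m).
It fails at once if a part is let go over the stub more than 15 mm above its seat ((horizontal distance between sprocket and axle_stub below 0.02 m and z of sprocket in the frame of axle_stub above 0.023 m and contact force between each of the arm, the fingers and sprocket below 0.05 N) or (horizontal distance between sleeve and axle_stub below 0.02 m and z of sleeve in the frame of axle_stub above 0.043 m and contact force between each of the arm, the fingers and sleeve below 0.05 N) or (horizontal distance between washer and axle_stub below 0.02 m and z of washer in the frame of axle_stub above 0.067 m and contact force between each of the arm, the fingers and washer below 0.05 N) or (horizontal distance between collar and axle_stub below 0.02 m and z of collar in the frame of axle_stub above 0.073 m and contact force between each of the arm, the fingers and collar below 0.05 N)).
It also fails if it takes over 106 s, if anything falls off the work surface, if the arm or the gripper's body presses on something with over 40 N, if the wrist force passes 120 N, or if a joint passes its speed limit or range.

## Working session

There is one attempt and no reset: what is moved stays moved. The work goes in short steps, Python scripts to look and compute and a shell command to move; the robot and the scene stay as the last step left them, time stands still between calls to the robot, and variables do not carry over. Pictures are saved under pics/ and viewed, at most 14 in all, crops included, and the job is handed in when it is done.

```bash
mkdir -p pics
cat > h.py <<'E'
from plant import bot
import numpy as np, cv2
from scipy.spatial.transform import Rotation as R
def cam(c):
    m=bot.camera_model(c); o=np.array(m["orientation"],float)
    Rm=o if o.shape==(3,3) else (R.from_euler('xyz',o).as_matrix() if o.size==3 else R.from_quat(o).as_matrix())
    return m,Rm,np.array(m["position"])
def ray(c,px,z):
    m,Rm,p=cam(c); d=Rm@np.array([(px[0]-m["cx"])/m["fx"],(px[1]-m["cy"])/m["fy"],1.])
    return p+d*(z-p[2])/d[2]
def proj(c,P):
    m,Rm,p=cam(c); q=Rm.T@(np.array(P)-p); return np.array([m["fx"]*q[0]/q[2]+m["cx"],m["fy"]*q[1]/q[2]+m["cy"]])
def snap(c,name):
    im=bot.capture(c); cv2.imwrite(f"pics/{name}.png",im[:,:,::-1]); return im
E
python3 - <<'E'
from h import *
for c in("top","side"):
    snap(c,c+"0"); print(c,bot.camera_model(c))
H=dict(axle_stub=8,sprocket=6,sleeve=24,washer=6,collar=12,pedal=24,shell=30,hanger=7,adapter=28)
for n,h in H.items():
  for c in("top","side"):
    for r in bot.outline_of(n,c)[:2]:
        print(n,c,round(r["p"],2),np.round(r["pixel"]),int(r["mask"].sum()),np.round(ray(c,r["pixel"],h))[:2])
print(bot.get_obs())
E
```

```text
top {'fx': 348.4582197800242, 'fy': 348.4582197800242, 'cx': 258.59162499112136, 'cy': 189.43960958689178, 'position': array([414.8489502 ,  15.89200075, 883.90246943]), 'orientation': array([-2.98296157, -0.01938875, -1.54169177])}
side {'fx': 499.74591823708266, 'fy': 499.74591823708266, 'cx': 257.96939729294684, 'cy': 189.68232465791297, 'position': array([ 30.81396647, 670.4195253 , 767.94263942]), 'orientation': array([-2.26469648,  0.01159435, -2.49273378])}
axle_stub top 0.88 [322. 173.] 731 [ 603. -158.]
axle_stub side 0.87 [278. 164.] 663 [ 610. -161.]
sprocket top 0.56 [267. 236.] 323 [439. -21.]
sprocket side 0.79 [296. 222.] 465 [457. -14.]
sleeve top 0.55 [204. 161.] 101 [622. 144.]
sleeve side 0.79 [184. 227.] 206 [630. 157.]
washer side 0.49 [334. 177.] 164 [ 471. -205.]
collar top 0.59 [153. 230.] 306 [445. 262.]
collar side 0.87 [215. 305.] 458 [448. 265.]
pedal top 0.7 [256. 159.] 678 [631.  11.]
pedal side 0.81 [230. 196.] 1012 [616.  19.]
shell top 0.9 [133. 164.] 686 [605. 318.]
shell side 0.93 [133. 283.] 1145 [598. 329.]
hanger top 0.67 [370. 177.] 238 [ 598. -
[... 239 characters left out ...]
1.0, 'joint_positions': array([-1.41697091e+00,  3.41989885e-01,  1.52407811e+00, -1.74505331e-05,
        1.27540423e+00, -1.46014693e-01]), 'dq': array([ 6.54502080e-04, -7.94786771e-04,  4.37447365e-05, -1.01738182e-03,
        2.53620445e-04, -1.51861970e-04]), 'tau': array([-2.23814741e-04, -4.31136167e+01, -2.44478667e+01,  7.17812427e-02,
        4.82602988e-02, -1.92838641e-06]), 'tool_pos': array([ 155.08087031, -501.60076217,  226.75341612]), 'tcp_rot': array([3.14147593e+00, 3.40398269e-05, 2.99845188e-01]), 'contact_force': array([-0.55138597,  0.10696386,  0.07611761]), 'moment': array([-0.0318114 ,  0.05178632, -0.00215477]), 'finger_force': 0.0, 'grip_width': 91.7523952728169}
```

Run:
```python
from h import *
a=cv2.imread("pics/top0.png")[120:280,100:400]; cv2.imwrite("pics/top0c.png",cv2.resize(a,None,fx=2.6,fy=2.6,interpolation=2))
a=cv2.imread("pics/side0.png")[130:340,90:400]; cv2.imwrite("pics/side0c.png",cv2.resize(a,None,fx=2.5,fy=2.5,interpolation=2))
```

```text
(no output)
```

View pics/top0c.png

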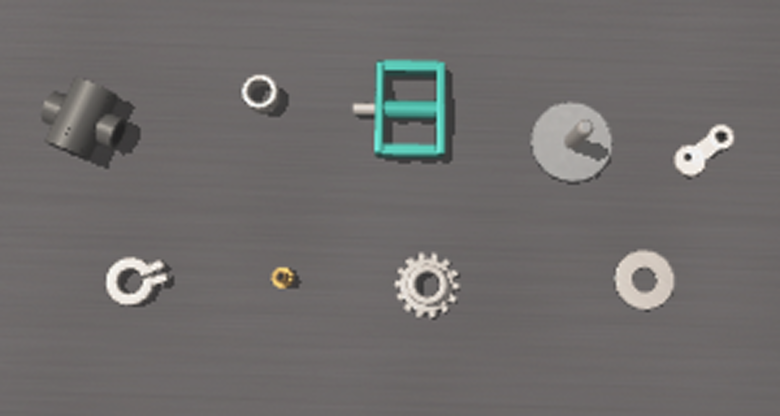

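View pics/side0c.png

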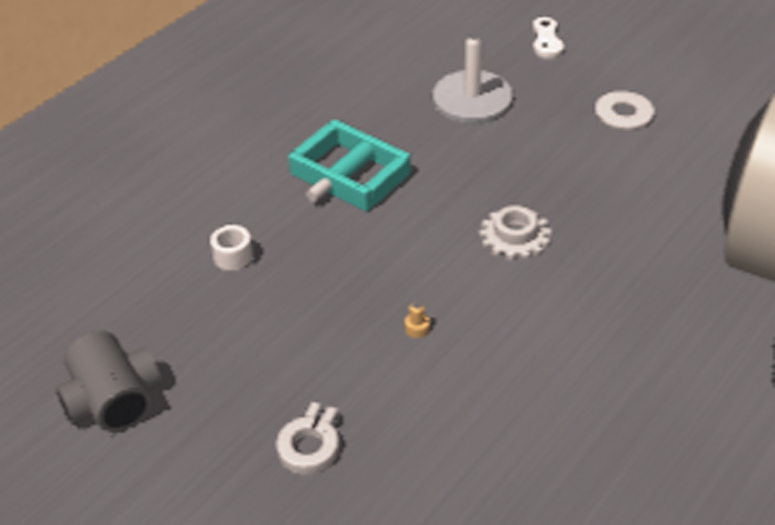

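```bash
cat >> h.py <<'E'
from scipy.optimize import least_squares
t=np.linspace(0,2*np.pi,60,endpoint=False)
def ring(r,z,x=0,y=0): return np.c_[x+r*np.cos(t),y+r*np.sin(t),0*t+z]
ears=np.array([[x,y,z] for x in(20,34) for y in(-10,10) for z in(0,12)],float)
MOD=dict(axle_stub=[ring(40,0),ring(40,8)],sprocket=[ring(30,0),ring(30,6),ring(19,20)],sleeve=[ring(17,0),ring(17,24)],
 washer=[ring(29,0),ring(29,6)],collar=[ring(23,0),ring(23,12),ears],pin=[ring(8,8),ring(5,76)])
def feat(pts):  # centroid of hull
    h=cv2.convexHull(np.float32(pts)); M=cv2.moments(h); return np.array([M["m10"],M["m01"]])/M["m00"],cv2.contourArea(h)
def hullfit(n,cams=("top","side"),pmin=.3,z0=0,near=None):
    out={}
    for c in cams:
        best=[r for r in bot.outline_of(n,c) if r["p"]>pmin and (near is None or np.hypot(*(ray(c,r["pixel"],z0+5)[:2]-near))<60)]
        if not best: continue
        m=best[0]["mask"].astype(np.uint8); k,l,s,_=cv2.connectedComponentsWithStats(m); m=(l==1+s[1:,4].argmax())
        ys,xs=np.nonzero(m); P=np.r_[np.c_[xs-.5,ys-.5],np.c_[xs+.5,ys+.5],np.c_[xs-.5,ys+.5],np.c_[xs+.5,ys-.5]]
        out[c]=feat(P)
    return out
def pix(c,pts): return np.array([proj(c,p) for p in pts])
def fit(n,out,z0=0,yaw=0,x0=(500,0)):
    pts=np.vstack(MOD[n]) @ R.from_euler('z',yaw).as_matrix().T
    def f(q,cs): return np.concatenate([feat(pix(c,pts+[q[0],q[1],z0]))[0]-out[c][0] for c in cs])
    res={}
    for cs in [[c] for c in out]+([list(out)] if len(out)>1 else []):
        s=least_squares(f,x0,args=(cs,),diff_step=1e-4)
        res["+".join(cs)]=(np.round(s.x,1),np.round(np.abs(s.fun).max(),2),[np.round(out[c][1]/feat(pix(c,pts+[*s.x,z0]))[1],2) for c in cs])
    return res
E
python3 - <<'E'
from h import *
for n,near in dict(sprocket=(450,-20),sleeve=(630,150),washer=(465,-210),collar=(448,265)).items():
    o=hullfit(n,near=np.array(near)); print(n,fit(n,o,yaw=-1.3,x0=near))
# washer and foot in top by brightness
im=cv2.imread("pics/top0.png"); g=cv2.cvtColor(im,6)
for n,(r,c),near in(("washer",(228,348),(465,-210)),("axle_stub",(174,320),(603,-160))):
    g0=g[r-22:r+22,c-22:c+22]; b=(g0>130).astype(np.uint8); k,l,s,_=cv2.connectedComponentsWithStats(b); m=l==1+s[1:,4].argmax()
    ys,xs=np.nonzero(m); ys=ys+r-22; xs=xs+c-22
    P=np.r_[np.c_[xs-.5,ys-.5],np.c_[xs+.5,ys+.5],np.c_[xs-.5,ys+.5],np.c_[xs+.5,ys-.5]]
    print(n,fit(n,{"top":feat(P)},x0=near))
o=hullfit("axle_stub"); 
MOD["axle_stub"].append(ring(5,76)); print("stub",fit("axle_stub",o,x0=(603,-158)))
E
```

```text
Traceback (most recent call last):
  File "h.py", line 38, in fit
    s=least_squares(f,x0,args=(cs,),diff_step=1e-4)
  File "h.py", line 35, in f
    def f(q,cs): return np.concatenate([feat(pix(c,pts+[q[0],q[1],z0]))[0]-out[c][0] for c in cs])
                                             ~~~^^^^^^^^^^^^^^^^^^^^^^
  File "h.py", line 32, in pix
    def pix(c,pts): return np.array([proj(c,p) for p in pts])
                                     ~~~~^^^^^
  File "h.py", line 12, in proj
    m,Rm,p=cam(c); q=Rm.T@(np.array(P)-p); return np.array([m["fx"]*q[0]/q[2]+m["cx"],m["fy"]*q[1]/q[2]+m["cy"]])
           ~~~^^^
  File "h.py", line 5, in cam
    m=bot.camera_model(c); o=np.array(m["orientation"],float)
ValueError: time passes only in moves, steps and waits
```

```bash
sed -i 's/^def cam(c):/import functools\n@functools.lru_cache\ndef cam(c):/' h.py
cat > m.py <<'E'
from h import *
for n,near in dict(sprocket=(450,-20),sleeve=(630,150),washer=(465,-210),collar=(448,265)).items():
    o=hullfit(n,near=np.array(near)); print(n,fit(n,o,yaw=-1.3,x0=near))
im=cv2.imread("pics/top0.png"); g=cv2.cvtColor(im,6)
for n,(r,c),near in(("washer",(228,348),(465,-210)),("axle_stub",(174,320),(603,-160))):
    g0=g[r-22:r+22,c-22:c+22]; b=(g0>130).astype(np.uint8); k,l,s,_=cv2.connectedComponentsWithStats(b); m=l==1+s[1:,4].argmax()
    ys,xs=np.nonzero(m); ys=ys+r-22; xs=xs+c-22
    P=np.r_[np.c_[xs-.5,ys-.5],np.c_[xs+.5,ys+.5],np.c_[xs-.5,ys+.5],np.c_[xs+.5,ys-.5]]
    print(n,fit(n,{"top":feat(P)},x0=near))
o=hullfit("axle_stub"); 
MOD["axle_stub"].append(ring(5,76)); print("stub",fit("axle_stub",o,x0=(603,-158)))
E
python3 m.py
```

```text
sprocket {'top': (array([454.7, -13.3]), np.float64(0.0), [np.float64(0.93)]), 'side': (array([457.8, -15. ]), np.float64(0.0), [np.float64(1.08)]), 'top+side': (array([456.2, -13.8]), np.float64(0.61), [np.float64(0.93), np.float64(1.08)])}
sleeve {'top': (array([635.9, 155.4]), np.float64(0.0), [np.float64(0.88)]), 'side': (array([639.7, 154.6]), np.float64(0.0), [np.float64(0.82)]), 'top+side': (array([637.7, 155.4]), np.float64(0.69), [np.float64(0.88), np.float64(0.82)])}
washer {'side': (array([ 470.9, -225.3]), np.float64(0.0), [np.float64(0.76)])}
collar {'top': (array([450.2, 271.7]), np.float64(0.0), [np.float64(1.07)]), 'side': (array([453.2, 269.5]), np.float64(0.0), [np.float64(0.99)]), 'top+side': (array([451.8, 270.6]), np.float64(0.74), [np.float64(1.07), np.float64(0.98)])}
washer {'top': (array([ 467.4, -224.2]), np.float64(0.0), [np.float64(1.01)])}
axle_stub {'top': (array([ 601.8, -152.5]), np.float64(0.0), [np.float64(1.01)])}
stub {'top': (array([ 601.1, -152.1]), np.float64(0.0), [np.float64(1.0)]), 'side': (array([ 603.3, -154. ]), np.float64(0.0), [np.float64(1.04)]), 'top+side': (array([ 601.9, -152.6]), np.float64(0.48), [np.float64(1.0), np.float64(1.03)])}
```

```bash
python3 -m jog '[[0,0,0,0,0,0.15],[0,0,0,0,0,0.15],[20,-32,0,0,0,0],[20,-32,0,0,0,0],[20,-32,0,0,0,0],[20,-32,0,0,0,0],[20,-32,0,0,0,0],[20,-32,0,0,0,0],[20,-32,0,0,0,0],[20,-32,0,0,0,0],[20,-32,0,0,0,0],[20,-32,0,0,0,0]]' 100; python3 -m jog '[[20,-32,0,0,0,0],[20,-32,0,0,0,0],[20,-32,0,0,0,0],[20,-32,0,0,0,0],[21,-40,10,0,0,0],[0,0,40,0,0,0],[0,0,40,0,0,0],[0,0,20,0,0,0],[0,0,0,0,0,0],[0,0,0,0,0,0]]'
```

```text
time: 2.8
tool_pos: [355.7, -180.3, 227.0]
tcp_rot: [3.141, -0.001, -0.0]
contact_force: [0.3, 0.0, 1.2]
grip_width: 91.7
finger_force: 0.0
time: 3.8
tool_pos: [456.6, -13.8, 117.3]
tcp_rot: [3.141, -0.0, -0.0]
contact_force: [-0.4, 0.0, 0.7]
grip_width: 91.8
finger_force: 0.0
```

```bash
python3 -m jog '[[0,0,30,0,0,0],[0,0,30,0,0,0],[0,0,25,0,0,0],[0,0,14,0,0,0],[0,0,9,0,0,0],[0,0,0,0,0,0],[0,0,0,0,0,0]]'; python3 -m jog '[[0,0,0,0,0,0],[0,0,0,0,0,0],[0,0,0,0,0,0],[0,0,0,0,0,0],[0,0,0,0,0,0],[0,0,0,0,0,0],[0,0,0,0,0,0],[0,0,0,0,0,0]]' 20
```

```text
time: 4.5
tool_pos: [457.2, -13.9, 9.8]
tcp_rot: [3.141, -0.002, -0.0]
contact_force: [0.9, -0.4, 0.0]
grip_width: 92.1
finger_force: 0.0
time: 5.3
tool_pos: [456.2, -13.7, 8.7]
tcp_rot: [3.142, 0.0, -0.0]
contact_force: [-0.1, 0.5, -0.5]
grip_width: 37.3
finger_force: 30.0
```

```bash
python3 -m jog '[[0,0,-20,0,0,0],[0,0,-40,0,0,0],[0,0,-40,0,0,0],[0,0,-30,0,0,0],[0,0,0,0,0,0],[30,28,0,0,0,0],[30,28,0,0,0,0],[30,28,0,0,0,0],[30,28,0,0,0,0],[25.8,27,0,0,0,0],[0,0,0,0,0,0],[0,0,0,0,0,0]]'
python3 - <<'E'
from h import *
T=snap("top","top1"); S=snap("side","side1"); p=bot.get_obs()["tool_pos"]; print(p)
o=hullfit("sprocket",pmin=.2); print(fit("sprocket",o,z0=p[2]-8.7,x0=p[:2])); print(o)
a=S[50:260,180:400,::-1]; cv2.imwrite("pics/s1.png",cv2.resize(a,None,fx=2.6,fy=2.6,interpolation=2))
E
```

```text
time: 6.5
tool_pos: [600.9, -152.7, 136.2]
tcp_rot: [-3.14, 0.004, -0.001]
contact_force: [-0.3, 1.5, -2.1]
grip_width: 36.9
finger_force: 30.0
[ 600.66820125 -151.69401369  137.33043283]
{'side': (array([ 600.5, -151.5]), np.float64(0.0), [np.float64(0.97)])}
{'side': (array([279.31940576, 125.01671309]), 359.0)}
```

View pics/s1.png

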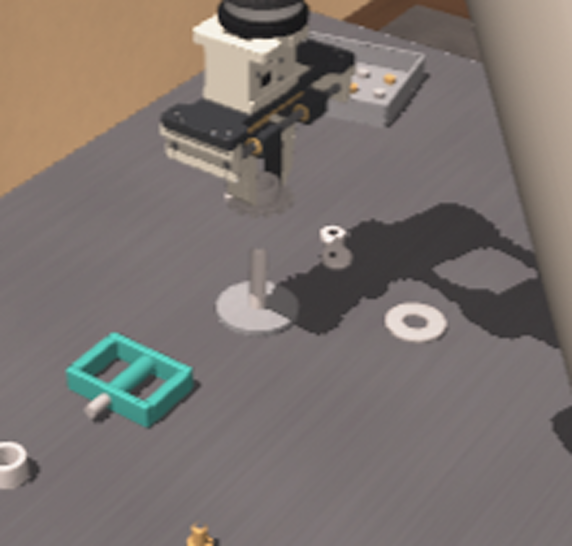

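```bash
python3 -m jog '[[1,0.8,0,0,0,0],[0,0,25,0,0,0],[0,0,20,0,0,0],[0,0,8,0,0,0],[0,0,8,0,0,0],[0,0,5,0,0,0],[0,0,0,0,0,0]]'
```

```text
time: 7.4
tool_pos: [602.9, -153.4, 72.6]
tcp_rot: [3.142, 0.0, -0.0]
contact_force: [0.3, -0.4, -3.1]
grip_width: 37.3
finger_force: 30.0
```

```bash
python3 -m jog '[[0,0,15,0,0,0],[0,0,15,0,0,0],[0,0,12,0,0,0],[0,0,7,0,0,0],[0,0,4,0,0,0],[0,0,2,0,0,0],[0,0,0,0,0,0],[0,0,0,0,0,0],[0,0,0,0,0,0]]'
```

```text
time: 8.3
tool_pos: [603.2, -153.6, 18.2]
tcp_rot: [3.141, -0.001, -0.0]
contact_force: [0.3, -1.0, -2.1]
grip_width: 37.5
finger_force: 30.0
```

```bash
python3 -m jog '[[0,0,1,0,0,0],[0,0,0.7,0,0,0],[0,0,0,0,0,0],[0,0,0,0,0,0]]';  python3 -m jog '[[0,0,0,0,0,0],[0,0,0,0,0,0],[0,0,0,0,0,0],[0,0,0,0,0,0]]' 100
```

```text
time: 8.7
tool_pos: [603.2, -153.6, 16.7]
tcp_rot: [3.141, -0.001, -0.0]
contact_force: [-2.0, 0.6, 4.7]
grip_width: 37.5
finger_force: 30.0
time: 9.1
tool_pos: [602.9, -153.5, 15.8]
tcp_rot: [3.142, 0.0, -0.0]
contact_force: [-0.6, -0.7, 0.6]
grip_width: 64.5
finger_force: 0.0
```

```bash
python3 -m jog '[[0,0,-10,0,0,0],[0,0,-40,0,0,0],[0,0,-45,0,0,0],[0,0,-30,0,0,0],[4,-34,0,0,0,0],[4,-40,0,0,0,0],[4,-40,0,0,0,0],[4,-40,0,0,0,0],[4,-40,0,0,0,0],[4,-40,0,0,0,0],[4,-40,0,0,0,0],[7,-35,0,0,0,0]]'
python3 - <<'E'
from h import *
T=snap("top","top2"); S=snap("side","side2"); print(bot.get_obs()["tool_pos"])
print(fit("axle_stub",hullfit("axle_stub"),x0=(602,-153)))
o=hullfit("sprocket",pmin=.2); print(fit("sprocket",o,z0=8,x0=(602,-153)))
o=hullfit("sleeve",pmin=.2,near=np.array([637,155])); print(fit("sleeve",o,x0=(637,155)))
a=np.hstack([cv2.resize(I[y:y+70,x:x+70,::-1],None,fx=5,fy=5,interpolation=2) for I,y,x in((T,140,288),(S,125,245))]); cv2.imwrite("pics/c2.png",a)
E
```

```text
time: 10.3
tool_pos: [637.8, 157.6, 141.9]
tcp_rot: [-3.141, -0.001, 0.0]
contact_force: [0.8, 0.2, -0.2]
grip_width: 91.9
finger_force: 0.0
[638.05872085 160.24969043 141.6147603 ]
{'top': (array([ 600.2, -152.2]), np.float64(0.0), [np.float64(1.03)]), 'side': (array([ 600.4, -147.5]), np.float64(0.0), [np.float64(0.79)]), 'top+side': (array([ 600.8, -150.5]), np.float64(0.66), [np.float64(1.03), np.float64(0.8)])}
{'top': (array([ 600.3, -153.1]), np.float64(0.0), [np.float64(1.0)]), 'side': (array([ 604.8, -154.1]), np.float64(0.0), [np.float64(1.01)]), 'top+side': (array([ 602.2, -153. ]), np.float64(0.73), [np.float64(1.0), np.float64(1.01)])}
{'top': (array([636.7, 148.2]), np.float64(0.0), [np.float64(0.45)]), 'side': (array([642., 153.]), np.float64(0.0), [np.float64(1.06)]), 'top+side': (array([639.8, 151.2]), np.float64(1.32), [np.float64(0.45), np.float64(1.06)])}
```

View pics/c2.png

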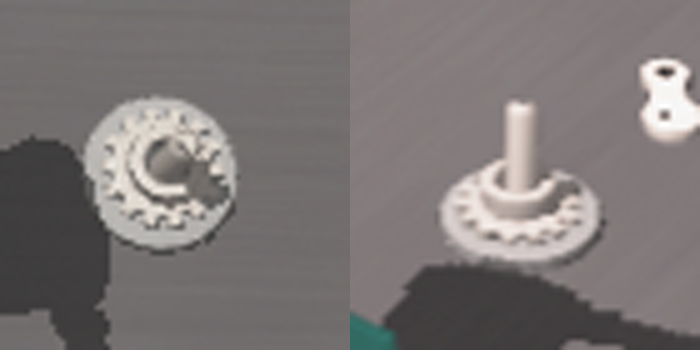

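```bash
python3 -m jog '[[0.5,0,0,0,0,0],[0,0,40,0,0,0],[0,0,40,0,0,0],[0,0,30,0,0,0],[0,0,15,0,0,0],[0,0,8,0,0,0],[0,0,3,0,0,0],[0,0,0,0,0,0],[0,0,0,0,0,0]]'; python3 -m jog '[[0,0,0,0,0,0],[0,0,0,0,0,0],[0,0,0,0,0,0],[0,0,0,0,0,0],[0,0,0,0,0,0],[0,0,0,0,0,0],[0,0,0,0,0,0],[0,0,0,0,0,0]]' 20
```

```text
time: 11.6
tool_pos: [639.5, 155.6, 6.6]
tcp_rot: [-3.141, -0.003, -0.0]
contact_force: [-0.2, -0.4, 0.3]
grip_width: 91.8
finger_force: 0.0
time: 12.4
tool_pos: [638.5, 155.5, 4.9]
tcp_rot: [3.141, 0.0, -0.0]
contact_force: [0.7, 0.3, 0.7]
grip_width: 33.6
finger_force: 30.0
```

```bash
python3 -m jog '[[0,0,-20,0,0,0],[0,0,-40,0,0,0],[0,0,-40,0,0,0],[0,0,-30,0,0,0],[-4,34,0,0,0,0],[-4,40,0,0,0,0],[-4,40,0,0,0,0],[-4,40,0,0,0,0],[-5,40,0,0,0,0],[-5,40,0,0,0,0],[-5,40,0,0,0,0],[-5,35,0,0,0,0]]'; python3 -m jog '[[0,0,0,0,0,0],[0,0,0,0,0,0],[0,0,0,0,0,0]]'
python3 - <<'E'
from h import *
S=snap("side","side3"); p=bot.get_obs()["tool_pos"]; print(p)
o=hullfit("sleeve",("side",),pmin=.1); print(fit("sleeve",o,z0=p[2]-4.9,x0=p[:2]))
a=S[80:200,220:340,::-1]; cv2.imwrite("pics/s3.png",cv2.resize(a,None,fx=5,fy=5,interpolation=2))
E
```

```text
time: 13.6
tool_pos: [601.9, -155.5, 134.9]
tcp_rot: [3.141, 0.0, -0.001]
contact_force: [0.6, 0.3, -1.5]
grip_width: 33.4
finger_force: 30.0
time: 13.9
tool_pos: [602.4, -152.5, 134.9]
tcp_rot: [-3.141, 0.0, 0.0]
contact_force: [-0.5, -0.4, 0.0]
grip_width: 33.4
finger_force: 30.0
[ 602.53788673 -152.26017649  134.93125643]
{'side': (array([ 598.3, -156.7]), np.float64(0.0), [np.float64(0.38)])}
```

View pics/s3.png

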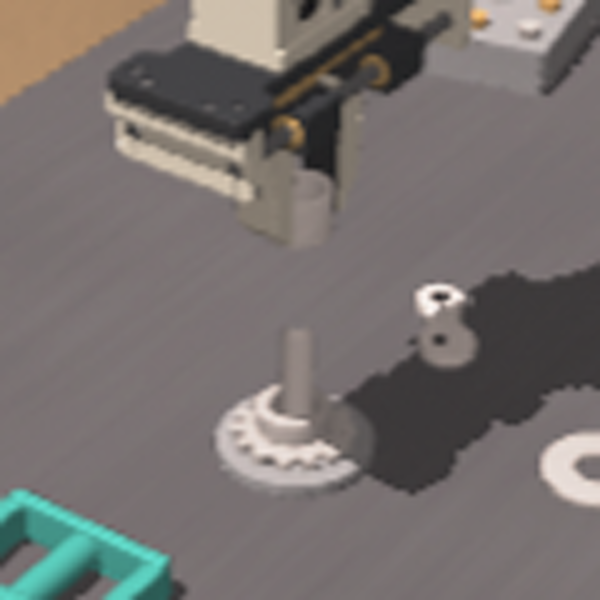

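Run:
```python
from h import *
S=cv2.imread("pics/side3.png"); g=cv2.cvtColor(S,6).astype(int)
print(g[112:132,272:292])
for u in(-4,0,4):
    q=pix("side",np.vstack(MOD["sleeve"])+[602.5+u,-152.3,130]); print(u,q[:,0].max(),q[:,1].max(),q[:,1].min(),q[:60,0].mean())
for x in (600,602.5): 
  q=pix("side",ring(5,76)+[x,-153,0]); print(q[:,0].min(),q[:,0].max(),q[:,1].min())
print(g[143:152,272:290])
```

```text
[[119 120 118 117 119 120 117 113  83  34  34  34  33  34  34  80 111 119
  118 119]
 [123 123 119 118 120 120 118 114  87  49  41  33  34  35  34  80 111 119
  119 117]
 [125 122 119 119 120 119 124 132 132 126 123 106  73  42  34  80 111 119
  120 118]
 [125 122 122 120 119 119 114 123 133 131 130 129 124  98  55  79 111 119
  119 118]
 [125 124 124 121 120 119 111 120 132 131 127 122 123 124  90  80 111 120
  117 115]
 [114 124 121 119 120 119 122 130 133 131 127 120 115 123 103  88 111 119
  117 114]
 [113 124 123 121 119 119 125 131 131 129 125 119 117 124 104 101 120 117
  114 116]
 [114 125 124 122 120 119 124 129 129 127 123 125 131 129 100 101 121 118
  116 117]
 [123 124 128 125 120 119 126 134 137 136 137 139 133 125  96 102 120 118
  116 116]
 [125 125 127 124 119 120 127 137 140 139 136 134 130 123  91  99 120 116
  116 114]
 [124 124 127 124 120 120 127 137 138 137 135 132 129 121 101 105 115 114
  114 114]
 [124 124 125 121 120 119 127 135 136 135 134 133 128 121 112 112 114 114
  114 115]
 [124 125 127 125 119 119 126 135 136 136 134 131 127 119 113 113 114 115
  117 
[... 919 characters left out ...]
84244 143.57147275863497
[[118 119 119 119 119 119 117 116 117 118 118 118 117 117 117 117 116 116]
 [119 119 119 120 118 118 117 117 117 118 118 117 118 117 117 117 116 117]
 [119 119 120 118 113 116 123 121 123 122 116 118 117 117 117 117 118 117]
 [119 119 118 114 110 123 138 142 139 130 120 117 117 117 117 117 117 117]
 [118 118 118 114 112 126 138 142 140 132 119 114 117 117 117 117 117 116]
 [118 118 118 113 113 125 135 138 137 131 119 113 117 117 117 117 116 117]
 [117 118 118 114 114 125 134 137 137 132 119 113 117 116 116 117 118 117]
 [118 118 118 114 114 126 136 137 137 131 118 113 117 116 117 117 117 116]
 [117 118 118 114 114 126 135 138 136 131 117 113 116 117 118 117 115 114]]
```

```bash
python3 -m jog '[[-0.5,0.5,20,0,0,0],[0,0,20,0,0,0],[0,0,8,0,0,0],[0,0,8,0,0,0],[0,0,8,0,0,0],[0,0,0,0,0,0]]'; python3 -m jog '[[0,0,10,0,0,0],[0,0,10,0,0,0],[0,0,8,0,0,0],[0,0,5,0,0,0],[0,0,2,0,0,0],[0,0,1,0,0,0],[0,0,0,0,0,0],[0,0,0,0,0,0]]'
```

```text
time: 14.6
tool_pos: [601.6, -153.6, 70.3]
tcp_rot: [-3.141, 0.001, 0.0]
contact_force: [0.5, -0.2, -0.4]
grip_width: 33.9
finger_force: 30.0
time: 15.4
tool_pos: [602.2, -154.1, 35.4]
tcp_rot: [3.141, -0.001, -0.0]
contact_force: [0.3, -1.1, -0.4]
grip_width: 34.0
finger_force: 30.0
```

```bash
python3 -m jog '[[0,0,1,0,0,0],[0,0,1,0,0,0],[0,0,0.5,0,0,0],[0,0,0,0,0,0],[0,0,0,0,0,0]]'; python3 -m jog '[[0,0,0,0,0,0],[0,0,0,0,0,0],[0,0,0,0,0,0],[0,0,0,0,0,0]]' 100
```

```text
time: 15.9
tool_pos: [602.0, -154.0, 32.9]
tcp_rot: [3.141, -0.0, -0.0]
contact_force: [-2.0, 1.5, 3.3]
grip_width: 33.6
finger_force: 30.0
time: 16.3
tool_pos: [601.9, -154.0, 32.3]
tcp_rot: [-3.142, 0.0, -0.0]
contact_force: [-0.3, -1.1, 0.9]
grip_width: 61.0
finger_force: 0.0
```

```bash
python3 -m jog '[[0,0,-10,0,0,0],[0,0,-40,0,0,0],[0,0,-40,0,0,0],[0,0,-10,0,0,0],[-33,18,0,0,0,0],[-33,18,0,0,0,0],[-34,18,0,0,0,0],[-34,16.5,0,0,0,0],[0,0,10,0,0,0],[0,0,0,0,0,0],[0,0,0,0,0,0]]'
python3 - <<'E'
from h import *
T=snap("top","top4"); S=snap("side","side4"); p=bot.get_obs()["tool_pos"]; print(p)
o=hullfit("sleeve",pmin=.2,near=np.array([602,-153])); print(fit("sleeve",o,z0=28,x0=(602,-153)))
o=hullfit("washer",("side",),pmin=.1,near=np.array([467,-224])); print(fit("washer",o,x0=(467,-224)))
a=np.hstack([cv2.resize(I[y:y+80,x:x+80,::-1],None,fx=5,fy=5,interpolation=2) for I,y,x in((T,140,288),(S,130,255))]); cv2.imwrite("pics/c4.png",a)
E
```

```text
time: 17.4
tool_pos: [468.6, -224.2, 122.5]
tcp_rot: [-3.142, -0.0, 0.0]
contact_force: [0.2, 0.8, -0.5]
grip_width: 91.8
finger_force: 0.0
[ 468.8919962  -224.11300265  122.64119352]
{'top': (array([ 600.7, -152.1]), np.float64(0.0), [np.float64(0.94)]), 'side': (array([ 602.5, -153.5]), np.float64(0.0), [np.float64(0.87)]), 'top+side': (array([ 601.3, -152.4]), np.float64(0.38), [np.float64(0.94), np.float64(0.86)])}
{'side': (array([ 469.7, -225.8]), np.float64(0.0), [np.float64(0.99)])}
```

View pics/c4.png

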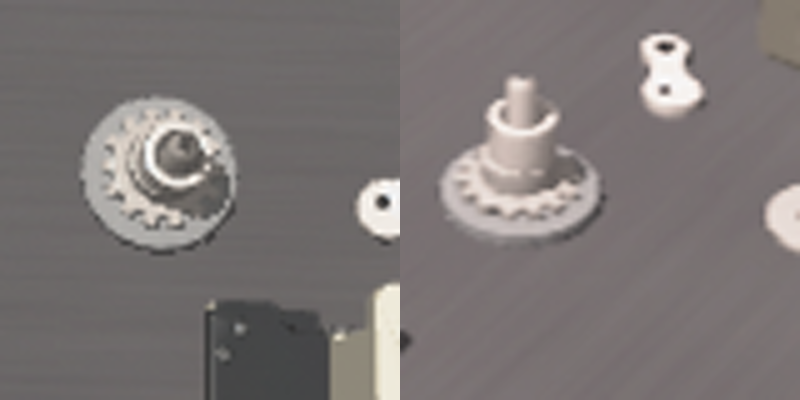

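```bash
python3 -m jog '[[0,0,40,0,0,0],[0,0,40,0,0,0],[0,0,25,0,0,0],[0,0,10,0,0,0],[0,0,5,0,0,0],[0,0,0,0,0,0],[0,0,0,0,0,0],[0,0,0,0,0,0]]'; python3 -m jog '[[0,0,0,0,0,0],[0,0,0,0,0,0],[0,0,0,0,0,0],[0,0,0,0,0,0],[0,0,0,0,0,0],[0,0,0,0,0,0],[0,0,0,0,0,0]]' 50
```

```text
time: 18.45
tool_pos: [468.7, -225.0, 3.7]
tcp_rot: [3.14, -0.002, -0.0]
contact_force: [-0.1, -0.3, 0.4]
grip_width: 91.8
finger_force: 0.0
time: 19.15
tool_pos: [467.9, -224.5, 2.5]
tcp_rot: [3.142, -0.0, -0.0]
contact_force: [-0.5, 0.7, 0.4]
grip_width: 56.3
finger_force: 30.0
```

```bash
python3 -m jog '[[0,0,-15,0,0,0],[0,0,-35,0,0,0],[0,0,-40,0,0,0],[0,0,-40,0,0,0],[34,-18,0,0,0,0],[34,-18,0,0,0,0],[33,-18,0,0,0,0],[33,-17,0,0,0,0],[0,0,0,0,0,0],[0,0,0,0,0,0],[0,0,0,0,0,0]]'
python3 - <<'E'
from h import *
S=snap("side","side5"); ob=bot.get_obs(); p=ob["tool_pos"]; print(p,ob["grip_width"],ob["tcp_rot"])
o=hullfit("washer",("side",),pmin=.1); print(fit("washer",o,z0=p[2]-2.5,x0=p[:2]))
for u in(-4,0,4):
    q=pix("side",np.vstack(MOD["washer"])+[p[0]+u,p[1],p[2]-2.5]); print(u,q.min(0),q.max(0))
a=S[80:200,220:340,::-1]; cv2.imwrite("pics/s5.png",cv2.resize(a,None,fx=5,fy=5,interpolation=2))
E
```

```text
time: 20.25
tool_pos: [600.9, -153.8, 132.0]
tcp_rot: [-3.141, 0.002, -0.001]
contact_force: [-0.0, 0.4, -0.7]
grip_width: 56.6
finger_force: 30.0
[ 600.96276334 -154.01560867  132.31950431] 56.24953421277376 [-3.14147798e+00  1.02120753e-03 -1.10376846e-03]
{'side': (array([ 596.8, -161.2]), np.float64(0.0), [np.float64(0.68)])}
-4 [268.80147295 117.72239821] [293.56103182 133.25210224]
0 [267.4325064  117.20158553] [292.14629925 132.68763219]
4 [266.06476807 116.68240911] [290.73609827 132.12499799]
```

View pics/s5.png

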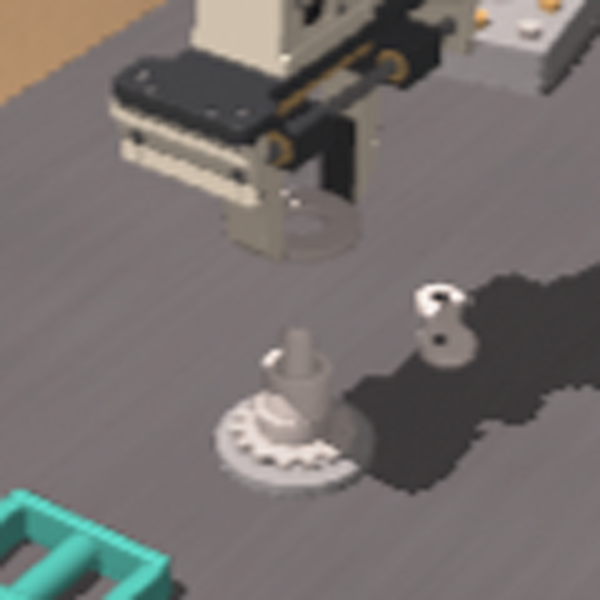

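```bash
python3 -m jog '[[0.7,-0.5,20,0,0,0],[0,0,20,0,0,0],[0,0,8,0,0,0],[0,0,7,0,0,0],[0,0,5,0,0,0],[0,0,0,0,0,0]]'; python3 -m jog '[[0,0,5,0,0,0],[0,0,5,0,0,0],[0,0,3,0,0,0],[0,0,2,0,0,0],[0,0,0,0,0,0],[0,0,0,0,0,0],[0,0,0,0,0,0]]'
```

```text
time: 20.95
tool_pos: [602.5, -153.1, 72.4]
tcp_rot: [-3.142, 0.0, -0.0]
contact_force: [0.6, -0.1, -1.8]
grip_width: 56.0
finger_force: 30.0
time: 21.65
tool_pos: [602.8, -153.0, 57.7]
tcp_rot: [3.141, -0.0, -0.0]
contact_force: [-0.1, 0.2, -1.7]
grip_width: 56.4
finger_force: 30.0
```

```bash
python3 -m jog '[[0,0,1,0,0,0],[0,0,1,0,0,0],[0,0,0.7,0,0,0],[0,0,0,0,0,0],[0,0,0,0,0,0]]'; python3 -m jog '[[0,0,0,0,0,0],[0,0,0,0,0,0],[0,0,0,0,0,0],[0,0,0,0,0,0]]' 100
```

```text
time: 22.15
tool_pos: [602.6, -153.0, 54.8]
tcp_rot: [3.142, 0.0, -0.0]
contact_force: [-0.0, 0.2, -1.0]
grip_width: 56.2
finger_force: 30.0
time: 22.55
tool_pos: [602.7, -153.0, 55.0]
tcp_rot: [3.141, -0.0, -0.0]
contact_force: [0.2, -0.3, 0.0]
grip_width: 83.5
finger_force: 0.0
```

```bash
python3 -m jog '[[0,0,-10,0,0,0],[0,0,-40,0,0,0],[0,0,-40,0,0,0],[-15,-40,0,0,0,0],[-15,-40,0,0,0,0],[-15,-40,0,0,0,0],[-15,-40,0,0,0,0],[-15,-40,0,0,0,0],[0,0,0,0,0,0],[0,0,0,0,0,0]]'
python3 - <<'E'
from h import *
T=snap("top","top6"); S=snap("side","side6"); print(bot.get_obs()["tool_pos"])
o=hullfit("washer",pmin=.2,near=np.array([602,-153])); print(fit("washer",o,z0=52,x0=(602,-153)))
o=hullfit("collar",pmin=.2,near=np.array([452,270])); print({k:fit("collar",o,x0=(452,270),yaw=k) for k in(-1.2,-1.4)})
m=cv2.imread("pics/top0.png")
a=np.hstack([cv2.resize(I,None,fx=5,fy=5,interpolation=2) for I in(T[140:210,288:358,::-1],S[125:195,245:315,::-1])]); 
b=np.hstack([cv2.resize(I,None,fx=7,fy=7,interpolation=2) for I in(m[205:240,130:180],cv2.imread("pics/side0.png")[285:320,190:240])])
cv2.imwrite("pics/c6.png",np.vstack([a,b]))
E
```

```text
time: 23.55
tool_pos: [527.9, 47.7, 145.8]
tcp_rot: [3.141, -0.002, 0.002]
contact_force: [-0.5, -0.4, -0.7]
grip_width: 91.7
finger_force: 0.0
[528.36894088  46.26215719 145.34725989]
{'side': (array([ 592.7, -156.6]), np.float64(0.0), [np.float64(0.5)])}
{-1.2: {'top': (array([454.7, 288.3]), np.float64(0.0), [np.float64(0.26)]), 'side': (array([452.3, 268.7]), np.float64(0.0), [np.float64(0.96)]), 'top+side': (array([452.1, 276.4]), np.float64(4.71), [np.float64(0.26), np.float64(0.94)])}, -1.4: {'top': (array([455.6, 288.4]), np.float64(0.0), [np.float64(0.26)]), 'side': (array([453.2, 269.3]), np.float64(0.0), [np.float64(0.94)]), 'top+side': (array([453. , 276.8]), np.float64(4.61), [np.float64(0.26), np.float64(0.93)])}}
```

View pics/c6.png

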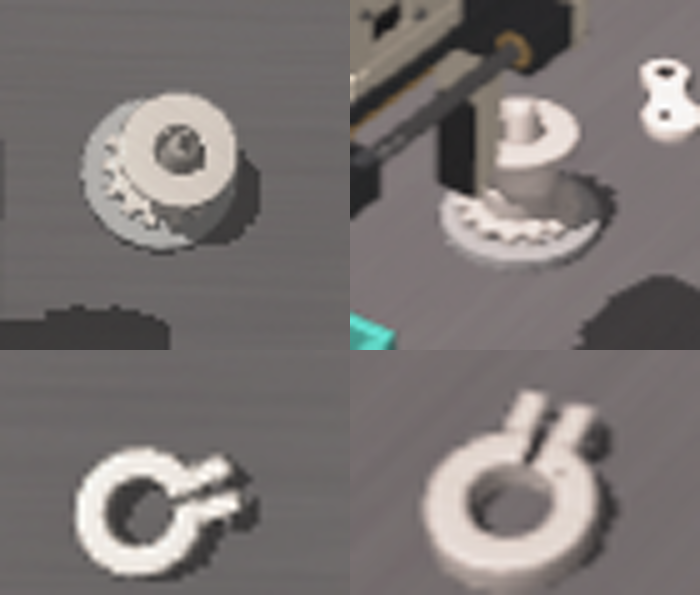

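Run:
```python
from h import *
from scipy.optimize import minimize
K=8
for c,(r0,c0) in dict(top=(205,130),side=(283,188)).items():
    g=cv2.cvtColor(cv2.imread(f"pics/{c}0.png"),6)[r0:r0+42,c0:c0+54].astype(float)
    w=np.clip((g-130)/(205-130),0,1); w=cv2.resize(w,None,fx=K,fy=K,interpolation=cv2.INTER_CUBIC)
    def mask(q):
        R_=R.from_euler('z',q[2]).as_matrix(); z=12
        f=lambda P:np.int32(((pix(c,P@R_.T+[q[0],q[1],0])-[c0,r0]+.5)*K))
        m=np.zeros(w.shape,np.uint8)
        cv2.fillPoly(m,[f(ring(23,z))],1)
        for s in(1,-1): cv2.fillPoly(m,[f(np.array([[15,s*2.5,z],[34,s*2.5,z],[34,s*10,z],[15,s*10,z]]))],1)
        cv2.fillPoly(m,[f(ring(12,z))],0); return cv2.GaussianBlur(m.astype(float),(0,0),K/2)
    best=min((minimize(lambda q:((mask(q)-w)**2).sum(),(452,270,y),method="Nelder-Mead",options=dict(initial_simplex=[(452,270,y),(457,270,y),(452,275,y),(452,270,y+.2)])) for y in(-1.2,-1.45)),key=lambda s:s.fun)
    print(c,np.round(best.x,2),best.fun/w.sum())
```

```text
top [450.54 270.53  -1.24] 0.08104916269062723
side [451.48 270.42  -1.24] 0.05985813879480574
```

```bash
python3 -m jog '[[-13,-37,0,0,0,0],[-13,-37,0,0,0,0],[-13,-37,0,0,0,0],[-13,-37,0,0,0,0],[-13,-37,0,0,0,0],[-11.7,-38.5,0,0,0,0],[0,0,0,0,0,-0.14],[0,0,0,0,0,-0.14],[0,0,0,0,0,-0.14],[0,0,0,0,0,-0.14],[0,0,0,0,0,-0.14],[0,0,0,0,0,-0.14]]'; python3 -m jog '[[0,0,0,0,0,-0.14],[0,0,0,0,0,-0.14],[0,0,0,0,0,-0.14],[0,0,0,0,0,-0.14],[0,0,0,0,0,-0.14],[0,0,0,0,0,-0.14],[0,0,0,0,0,-0.14],[0,0,40,0,0,-0.08],[0,0,40,0,0,0],[0,0,0,0,0,0],[0,0,0,0,0,0],[0,0,0,0,0,0]]'
```

```text
time: 25.05
tool_pos: [451.5, 270.0, 144.6]
tcp_rot: [3.142, 0.0, 0.844]
contact_force: [-0.5, -0.3, -0.5]
grip_width: 91.9
finger_force: 0.0
time: 26.25
tool_pos: [452.5, 270.9, 66.6]
tcp_rot: [3.138, -0.0, 1.899]
contact_force: [0.4, -1.3, -0.3]
grip_width: 91.8
finger_force: 0.0
```

```bash
python3 -m jog '[[0,0,30,0,0,0],[0,0,18,0,0,0],[0,0,10,0,0,0],[0,0,4,0,0,0],[0,0,0,0,0,0],[0,0,0,0,0,0],[0,0,0,0,0,0]]'; python3 -m jog '[[0,0,0,0,0,0],[0,0,0,0,0,0],[0,0,0,0,0,0],[0,0,0,0,0,0],[0,0,0,0,0,0],[0,0,0,0,0,0],[0,0,0,0,0,0],[0,0,0,0,0,0]]' 35
```

```text
time: 26.95
tool_pos: [451.7, 270.8, 3.7]
tcp_rot: [3.14, -0.0, 1.9]
contact_force: [-0.8, 1.0, 0.3]
grip_width: 91.3
finger_force: 0.0
time: 27.75
tool_pos: [451.0, 270.5, 2.7]
tcp_rot: [-3.141, 0.0, 1.9]
contact_force: [-0.7, -0.1, 0.1]
grip_width: 45.2
finger_force: 30.0
```

```bash
python3 -m jog '[[0,0,-20,0,0,0],[0,0,-40,0,0,0],[0,0,-40,0,0,0],[0,0,-40,0,0,0],[0,0,0,0,0,0.13],[0,0,0,0,0,0.13],[0,0,0,0,0,0.069],[0,0,0,0,0,0]]'; python3 -m jog '[[-38.5,13.7,0,0,0,0],[-38.5,13.7,0,0,0,0],[-38.5,13.7,0,0,0,0],[-38.5,13.7,0,0,0,0],[-38.5,13.7,0,0,0,0],[-38.5,13.7,0,0,0,0],[-38.5,13.7,0,0,0,0],[-38.5,13.7,0,0,0,0],[-38.5,13.7,0,0,0,0],[-38.5,13.7,0,0,0,0],[-38.5,14,0,0,0,0],[0,0,0,0,0,0]]';python3 -m jog '[[0,0,0,0,0,0],[0,0,0,0,0,0],[0,0,0,0,0,0]]'
python3 - <<'E'
from h import *
S=snap("side","side7"); ob=bot.get_obs(); p=ob["tool_pos"]; print(p,ob["grip_width"],ob["tcp_rot"])
y=-1.24-.329
for u,v in((0,0),(0,-4),(0,4)):
    q=pix("side",np.vstack(MOD["collar"][:2])@R.from_euler('z',y).as_matrix().T+[p[0]+u,p[1]+v,p[2]-2.8]); print(u,v,q.min(0),q.max(0))
a=S[80:200,220:340,::-1]; cv2.imwrite("pics/s7.png",cv2.resize(a,None,fx=5,fy=5,interpolation=2))
E
```

```text
time: 28.55
tool_pos: [450.8, 270.4, 142.6]
tcp_rot: [-3.141, 0.0, 1.57]
contact_force: [-0.4, 0.8, -2.0]
grip_width: 45.4
finger_force: 30.0
time: 29.75
tool_pos: [602.9, -158.1, 142.0]
tcp_rot: [3.141, 0.002, 1.568]
contact_force: [0.8, 0.0, -2.2]
grip_width: 44.9
finger_force: 30.0
time: 30.05
tool_pos: [601.7, -151.7, 142.8]
tcp_rot: [-3.141, -0.0, 1.573]
contact_force: [-0.9, 0.2, -0.9]
grip_width: 45.2
finger_force: 30.0
[ 601.84800322 -151.70323959  142.92733533] 45.07134268072145 [-3.14136435e+00 -1.23060607e-04  1.57272607e+00]
0 0 [269.10710757 112.89526624] [288.91174245 127.81090326]
0 -4 [270.11377384 112.18265609] [289.88453969 127.04979887]
0 4 [268.09624916 113.61082003] [287.93486378 128.57522729]
```

View pics/s7.png

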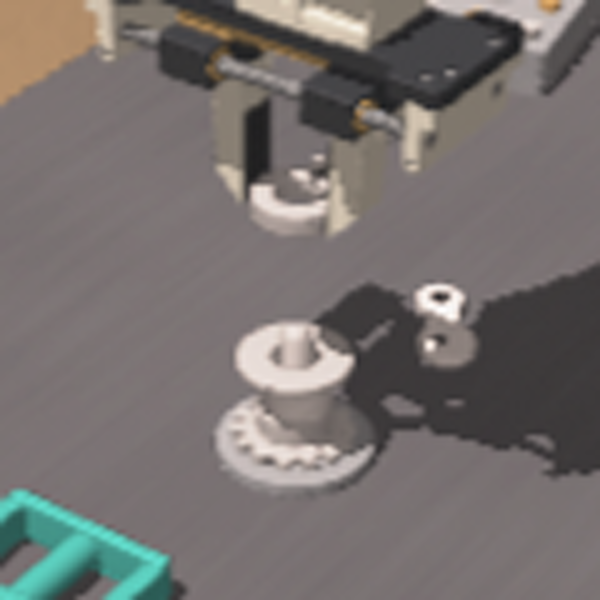

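```bash
python3 -m jog '[[0,0,25,0,0,0],[0,0,20,0,0,0],[0,0,10,0,0,0],[0,0,0,0,0,0],[0,0,5,0,0,0],[0,0,4,0,0,0],[0,0,4,0,0,0],[0,0,0,0,0,0]]'; python3 -m jog '[[0,0,4,0,0,0],[0,0,4,0,0,0],[0,0,3,0,0,0],[0,0,0,0,0,0],[0,0,0,0,0,0],[0,0,0,0,0,0]]'
```

```text
time: 30.9
tool_pos: [601.8, -152.9, 74.5]
tcp_rot: [-3.141, -0.0, 1.571]
contact_force: [0.6, 0.6, -1.0]
grip_width: 44.7
finger_force: 30.0
time: 31.5
tool_pos: [602.2, -153.0, 64.0]
tcp_rot: [3.141, 0.0, 1.571]
contact_force: [0.5, -0.4, -1.4]
grip_width: 45.0
finger_force: 30.0
```

```bash
python3 -m jog '[[0,0,1,0,0,0],[0,0,1,0,0,0],[0,0,0.7,0,0,0],[0,0,0,0,0,0],[0,0,0,0,0,0]]'; python3 -m jog '[[0,0,0,0,0,0],[0,0,0,0,0,0],[0,0,0,0,0,0],[0,0,0,0,0,0]]' 100; python3 -m jog '[[0,0,-10,0,0,0],[0,0,-40,0,0,0],[0,0,-40,0,0,0],[40,0,0,0,0,0],[40,0,0,0,0,0],[40,0,0,0,0,0],[40,0,0,0,0,0],[40,0,0,0,0,0],[40,0,0,0,0,0],[0,0,0,0,0,0],[0,0,0,0,0,0],[0,0,0,0,0,0]]'
python3 - <<'E'
from h import *
T=snap("top","top8"); S=snap("side","side8")
a=np.hstack([cv2.resize(I,None,fx=5,fy=5,interpolation=2) for I in(T[140:210,288:358,::-1],S[125:195,245:315,::-1])]); cv2.imwrite("pics/c8.png",a)
print([ (n,c,np.round(r["pixel"])) for n in("pedal","hanger","adapter","shell") for c in("top","side") for r in bot.outline_of(n,c)[:1]])
E
```

```text
time: 32.0
tool_pos: [602.0, -153.0, 61.1]
tcp_rot: [-3.142, 0.0, 1.571]
contact_force: [-0.3, -1.0, -2.0]
grip_width: 45.1
finger_force: 30.0
time: 32.4
tool_pos: [602.1, -153.0, 61.3]
tcp_rot: [3.141, 0.0, 1.571]
contact_force: [-0.1, 0.7, 1.2]
grip_width: 72.8
finger_force: 0.0
time: 33.6
tool_pos: [602.2, 86.1, 151.5]
tcp_rot: [3.141, 0.001, 1.57]
contact_force: [-0.0, 0.5, -0.4]
grip_width: 92.1
finger_force: 0.0
[('pedal', 'top', array([260., 162.])), ('pedal', 'side', array([229., 195.])), ('hanger', 'top', array([368., 178.])), ('hanger', 'side', array([308., 141.])), ('adapter', 'side', array([274., 170.])), ('shell', 'side', array([132., 282.]))]
```

View pics/c8.png

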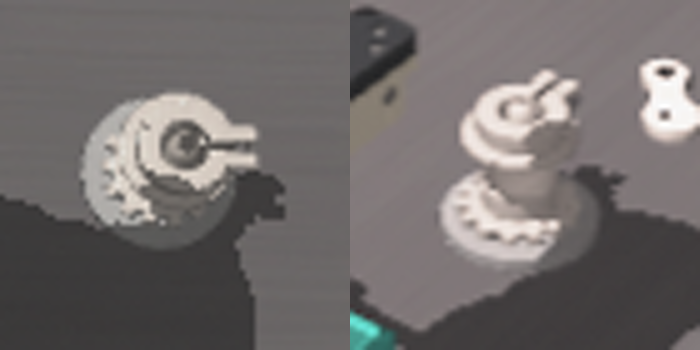

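The stack is complete: the collar is flat on the washer, with the pin centred in its bore. I'm handing it in.

```bash
python3 -c "
from plant import bot
print(bot.close_job())"
```

```text
the job is handed in; nothing more can be done
None
```

The sprocket, sleeve, washer and collar are stacked in order on the axle stub, each lowered to its seat before release. The last pictures show the stack flat and centred; the bystanders were never touched. The job is handed in at about 34 s, but no verdict came back.

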